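# Put the microscope's objectives and filter cube away in their caddy

### The arm

A 6-joint arm with a two-finger parallel gripper is mounted at the origin on the work surface. World frame = base frame: x ahead of the robot, y to its left, z up, the work surface at z = 0. Lengths are in mm, angles in rad, forces in N, time in s.
With the tool pointing down it reaches from about 275 to 1000 mm from the base axis. Payload 8.4 kg.
Tool frame: the origin (TCP) lies on the centre line of the jaws, within the pads' length; the fingertips stand r.tip_reach ahead of it and the grasp point (between the pads) lies 11 mm behind it (r.tip_reach is the distance from the TCP to the fingertips, in mm); z points along the fingers, y is the line along which they close (so a half turn about z gives the same grasp; the last joint's range is limited). The gripper opens to 85 mm and grips with 20 to 120 N. Pads are 22 mm wide; open, the fingers measure 114 mm over their backs; the gripper's body (76 mm by 85 mm) begins 54 mm behind the grasp point. The pads swing forward as they close: fully open they stand 13 mm farther back than shut.
Start: joints at [-1.317, 0.353, 1.633, -0, 1.155, -0.002], TCP at [158.136, -604.666, 239.281] pointing down, gripper open.
Joint ranges: [-2.63, 2.63], [-0.92, 2.1], [0.06, 2.66], [-1.3, 4.44], [0, 2.69], [-3.02, 3.02]. Speed limits (rad/s): [2.22, 2.22, 2.79, 3.14, 3.14, 3.14].

### API

Orientations are given as [roll, pitch, yaw] about the fixed x, y, z axes, in that order (R = Rz(yaw) Ry(pitch) Rx(roll)).
In Python, from rig import r gives the robot as it stands.
- The arm moves only by the tool carry_out, never from a script. Its argument "targets" is a list of rows, each an object with "dp": the shift along the tool's x, y, z in mm, a list of three; "yaw": the turn about the tool's z in degrees. A call has 1 to 12 rows; each row is the pose to reach, as a shift and turn from the pose commanded when the call began, along the tool's axes at that moment; what a row does not reach only later rows make up. A row lasts 1/8 s, in which the tool goes at most 62.5 mm and 10.7 degrees, less where a joint would pass 70% of its speed; a pose out of reach is approached as far as the arm can. A call with a gripper value outside its range is refused whole. "fingers" is the opening, from -1 (shut) to 1 (fully open), so that 0 is half open, set as the call begins (left out, the last holds). The fingers move at their own pace and stop on an object; "grip_force" is the grip in N (left out, the last holds). Time passes only in rows, so rows that repeat a pose let the fingers close. It gives the time, the measured TCP pose, the force, the opening and the grip force at its end, in the units of the state.
- r.sense(): the state, without advancing time (a new reading comes with each control period).
- r.grab_frame(name): name is "scene" or "side" or "wrist"; returns the picture (400x640x3 uint8, red, green, blue); there is no depth.
- r.get_calibration(name): a dict with "fx", "fy", "cx", "cy" (pixels), "dist_coeffs" ([k1, k2, p1, p2, k3] as OpenCV has them; the pictures are not rectified), "rvec" (rotation vector, rad) and "tvec" (3), from world to camera coordinates, as OpenCV has them. Camera axes: x right, y down, z forward; pixel columns grow to the right and rows downward; lengths in mm; the calibration is good to about 2 mm. A picture is of the moment at which its call begins: read the wrist's pose just before it. get_calibration takes no time and is no camera call; for the wrist camera it gives the pose at the moment of the call.
- r.sign_off(): hands the job in; it is judged then, once.
The state is a dict: "clock": time; "qpos": joint angles; "qvel": joint speeds; "joint_efforts": joint torques, N m; "eef_pos": TCP position; "tcp_rot": TCP orientation; "contact_force": force on the tool from outside, world axes, zero at the start; "wrist_torque": the same for the moment, N m; "opening": opening from 0.0 (shut) to 1.0 (fully open); "grasp_force": force on a finger pad.
Only numpy, scipy, OpenCV 4.12 (cv2) and the standard library are available. Lean on these libraries where they do the work, as an engineer would, in place of code of your own. Each camera call takes 0.05 s, during which the arm holds its last target. There are 200 camera calls.

### The job

Put the three objectives (steel barrels that taper to a small lens) and the filter cube away in the grey caddy, each standing upright on the floor of the white cup made for it: the slim, medium and wide objective in the narrow, middle and wide round cup, the cube squarely in the square cup. Set these delicate parts down gently, do not drop them, and leave the two eyepieces (which widen to a black rubber top) standing where they are.

Things in the scene. Friction and masses are not known exactly. Their poses are not given: they have to be found in the camera images.
- objective_slim: The slim, tallest microscope objective: a bright steel barrel 24 mm in diameter, straight for 48 mm from the foot, then tapering to a 12 mm nose with a small dark lens on top; 66 mm tall in all, standing upright. Loose, on the bench right of the caddy (robot's view), among like parts, a 60 mm bottle, a flat dish and a card-covered pad; centres at least 85 mm apart. Origin: centre of the underside, z up.
- objective_medium: The medium microscope objective: a bright steel barrel 34 mm in diameter, straight for 44 mm from the foot, then tapering to a 18 mm nose with a small dark lens on top; 56 mm tall in all, standing upright. Loose, on the bench right of the caddy (robot's view), among like parts, a 60 mm bottle, a flat dish and a card-covered pad; centres at least 85 mm apart. Origin: centre of the underside, z up.
- objective_wide: The wide, shortest microscope objective: a bright steel barrel 48 mm in diameter, straight for 40 mm from the foot, then tapering to a 32 mm nose with a small dark lens on top; 48 mm tall in all, standing upright. Loose, on the bench right of the caddy (robot's view), among like parts, a 60 mm bottle, a flat dish and a card-covered pad; centres at least 85 mm apart. Origin: centre of the underside, z up.
- filter_cube: The filter cube: a steel block 40 x 40 mm and 46 mm tall with a dark round window on three of its upright faces and four small screws on top. Loose, on the bench right of the caddy (robot's view), among like parts, a 60 mm bottle, a flat dish and a card-covered pad; centres at least 85 mm apart. Origin: centre of the underside, z up, x and y square to the side faces.
- cup_narrow: The narrowest round cup, inside diameter 40 mm, for the slim objective. White, fixed in the caddy, place and yaw vary. Wall 3 mm, floor 3 mm thick, 10 mm deep. Origin: centre of its underside, 4 mm above the bench, z up; rim 13 mm and inner floor 3 mm above the origin. The grey caddy is a fixed tray 196 x 196 mm, rim 16 mm high, with four cups in a square 90 mm apart, their corners shuffled.
- cup_medium: The middle round cup, inside diameter 50 mm, for the medium objective. White, fixed in the caddy, place and yaw vary. Wall 3 mm, floor 3 mm thick, 10 mm deep. Origin: centre of its underside, 4 mm above the bench, z up; rim 13 mm and inner floor 3 mm above the origin.
- cup_wide: The widest round cup, inside diameter 64 mm, for the wide objective. White, fixed in the caddy, place and yaw vary. Wall 3 mm, floor 3 mm thick, 10 mm deep. Origin: centre of its underside, 4 mm above the bench, z up; rim 13 mm and inner floor 3 mm above the origin.
- cup_square: The square cup, 54 x 54 mm inside, for the filter cube; its sides lie along its x and y axes (the caddy's sides). White, fixed in the caddy, place and yaw vary. Wall 3 mm, floor 3 mm thick, 10 mm deep. Origin: centre of its underside, 4 mm above the bench, z up; rim 13 mm and inner floor 3 mm above the origin.
- eyepiece_a: One of two identical eyepieces (a look-alike, not to be put away): a steel tube 30 mm in diameter and 26 mm high, a dark collar of 38 mm above it, and on top a black rubber eyecup that widens to 42 mm round a big lens; 50 mm tall. It stands among the objectives and is loose. Origin: centre of the underside, z up.
- eyepiece_b: The other of two identical eyepieces (a look-alike, not to be put away): a steel tube 30 mm in diameter and 26 mm high, a dark collar of 38 mm above it, and on top a black rubber eyecup that widens to 42 mm round a big lens; 50 mm tall. It stands among the objectives and is loose. Origin: centre of the underside, z up.
Not all that is in view belongs to the job. Leave any blue or orange look-alike of the objective_wide alone.

How it is judged:
By the outcome, as a careful person would: the job done as asked, in the order asked, and still so for the second after the job is handed in, with the robot touching nothing.
It also fails if it takes over 106 s, if anything falls off the work surface, if the arm or the gripper's body presses on something with over 40 N, if the wrist force passes 120 N, or if a joint passes its speed limit or range.

## Working session

There is one attempt and no reset: what is moved stays moved. The work goes in short steps, Python scripts to look and compute and a tool call to move; the robot and the scene stay as the last step left them, time stands still between calls to the robot, and variables do not carry over. Pictures are saved under pics/ and viewed, at most 14 in all, crops included, and the job is handed in when it is done.

Besides the shell and the picture viewer there is one more tool, called after "Request:" by a JSON object that holds its "name" and its "arguments". carry_out: Moves the arm, as the interface text tells. Its arguments: {"type":"object","properties":{"targets":{"type":"array","items":{"type":"object","properties":{"dp":{"type":"array","items":{"type":"number"}},"yaw":{"type":"number"}}}},"fingers":{"type":"number"},"grip_force":{"type":"number"}},"required":["targets"]}

```bash
mkdir -p pics; ls; python3 - <<'E'
from rig import r
import cv2
print(r.tip_reach, r.sense())
for n in("scene","side"):
    print(n,r.get_calibration(n))
    cv2.imwrite(f"pics/{n}0.png",r.grab_frame(n)[:,:,::-1])
print(r.get_calibration("wrist"))
cv2.imwrite("pics/wrist0.png",r.grab_frame("wrist")[:,:,::-1])
E
```

```text
pics
8.0 {'clock': 0.0, 'qpos': array([-1.31737070e+00,  3.53641907e-01,  1.63413742e+00, -1.36274033e-05,
        1.15515751e+00, -2.39538456e-03]), 'qvel': array([-0.00133141, -0.00058655,  0.00011269, -0.00146244, -0.00206261,
        0.0001256 ]), 'joint_efforts': array([ 2.81466731e-03, -6.05245185e+01, -3.42061794e+01,  2.62409667e-04,
        9.48574743e-03,  2.33510065e-05]), 'eef_pos': array([ 158.03518282, -604.22225172,  238.56414824]), 'tcp_rot': array([-3.14024845e+00,  9.23988424e-06,  2.55826527e-01]), 'contact_force': array([-0.10562882,  0.41959319, -0.21868671]), 'wrist_torque': array([-0.00446729, -0.04598672,  0.01212153]), 'grasp_force': 0.0, 'opening': 0.9998914800485593}
scene {'fx': 368.4280246146978, 'fy': 368.4280246146978, 'cx': 320.3393192622614, 'cy': 203.99814385572964, 'dist_coeffs': array([-0.04503529,  0.        ,  0.        ,  0.        ,  0.        ]), 'rvec': array([ 1.9904343 ,  1.47875551, -0.57555075]), 'tvec': array([-116.32763109, -340.38490949, 1113.71885069])}
side {'fx': 381.75751929924803, 'fy': 381.75751929924803, 'cx': 316.28632682683855, 'cy': 202.39371127866434, 'dist_coeffs': array([-0.07715483,  0.        ,  0.        ,  0.        ,  0.        ]), 'rvec': array([ 2.14631928, -0.3918283 ,  0.17731744]), 'tvec': array([-501.77565364,  128.36993797,  666.47884164])}
{'fx': 309.6542556306605, 'fy': 309.6542556306605, 'cx': 318.79355283873196, 'cy': 198.84968926614064, 'dist_coeffs': array([0.01474037, 0.        , 0.        , 0.        , 0.        ]), 'rvec': array([-2.31261759,  1.78489558,  0.24027295]), 'tvec': array([-623.64950806,  -34.76684684,  379.30308023])}
```

View pics/scene0.png

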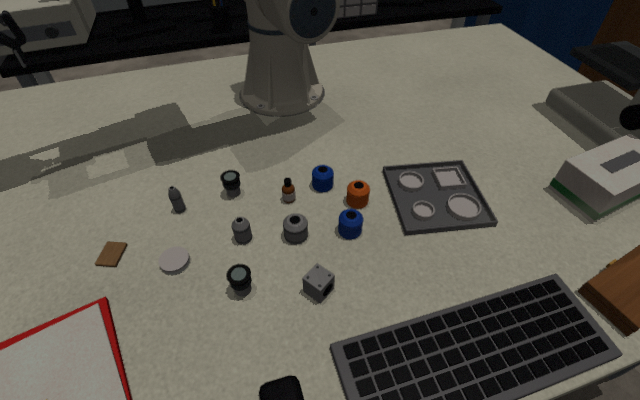

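View pics/wrist0.png

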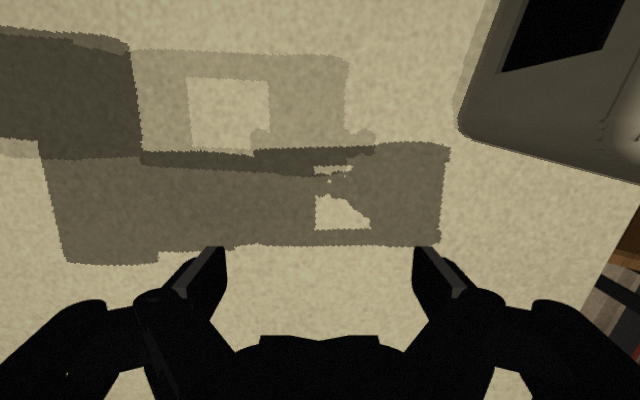

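View pics/side0.png

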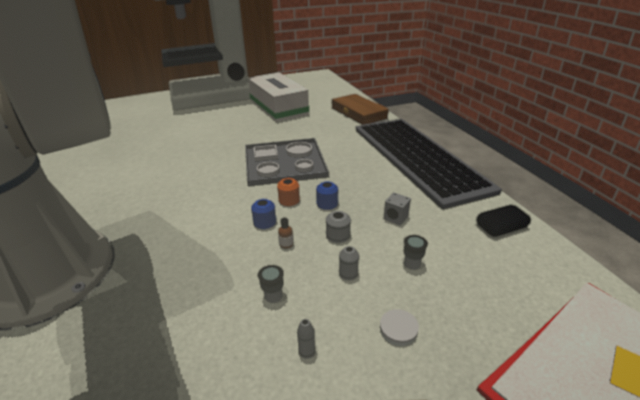

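Scene view: the caddy is at right, with the narrow cup at about (424,210), medium at (411,180), wide at (465,205) and square at (450,177). Steel parts: slim (177,199), medium (242,230), wide (295,228) and cube (319,282). The eyepieces with dark tops are at (231,182) and (239,278), and the blue and orange look-alikes at (322,178), (351,223) and (358,194). In the side view: slim (306,338), medium (349,262), wide (338,226), cube (397,208). I'll measure with rays across the two views.

```bash
cat > h.py <<'E'
import numpy as np, cv2
from rig import r
def cam(n):
    c=r.get_calibration(n); K=np.array([[c['fx'],0,c['cx']],[0,c['fy'],c['cy']],[0,0,1.]])
    return K,c['dist_coeffs'],cv2.Rodrigues(c['rvec'])[0],np.array(c['tvec'])
def ray(C,px):
    K,d,R,t=C
    p=cv2.undistortPoints(np.array(px,float).reshape(-1,1,2),K,d)[:,0]
    v=np.c_[p,np.ones(len(p))]@R
    return -R.T@t,v
def onplane(C,px,z):
    o,v=ray(C,px); return o+v*((z-o[2])/v[:,2])[:,None]
def tri(C1,p1,C2,p2):
    o1,v1=ray(C1,[p1]);o2,v2=ray(C2,[p2]);A=[];b=[]
    M=np.zeros((3,3));q=np.zeros(3)
    for o,v in((o1,v1[0]),(o2,v2[0])):
        v=v/np.linalg.norm(v);P=np.eye(3)-np.outer(v,v);M+=P;q+=P@o
    return np.linalg.solve(M,q)
def bigblob(img,box,f):
    x0,y0,x1,y1=box;m=f(img[y0:y1,x0:x1].astype(int)).astype(np.uint8)
    m=cv2.morphologyEx(m,cv2.MORPH_OPEN,np.ones((2,2)))
    n,l,s,c=cv2.connectedComponentsWithStats(m);i=1+np.argmax(s[1:,4]);k=s[i]
    return (k[0]+x0,k[1]+y0,k[0]+x0+k[2],k[1]+y0+k[3],k[4]),c[i]+[x0,y0]
E
python3 - <<'E'
from h import *
S,D=cam("scene"),cam("side")
s=cv2.imread("pics/scene0.png")[:,:,::-1];d=cv2.imread("pics/side0.png")[:,:,::-1]
steel=lambda a:(a[...,0]-a[...,2]<18)&(a.sum(-1)<390)
w={"slim":((165,180,190,216),(292,314,320,360),66),"med":((228,212,256,246),(334,242,364,282),56),"wide":((280,208,312,246),(322,206,354,244),48),"cube":((300,258,338,304),(380,190,414,226),46)}
for n,(a,b,h) in w.items():
    A,ca=bigblob(s,a,steel);B,cb=bigblob(d,b,steel)
    print(n,A,ca.round(1),B,cb.round(1),"tri",tri(S,ca,D,cb).round(),"planes",onplane(S,[ca],h/2).round()[0],onplane(D,[cb],h/2).round()[0])
for n,p in {"narrow":(424,210),"medium":(411,180),"wide":(465,205),"square":(450,177)}.items(): print(n,onplane(S,[p],17).round()[0])
print("caddy corners",onplane(S,[(384,164),(461,161),(494,226),(405,233)],16).round())
for p in((231,178),(239,272),(322,172),(358,187),(350,215),(288,182),(174,256)):print(p,onplane(S,[p],48).round()[0])
E
```

```text
slim (np.int32(169), np.int32(186), np.int32(189), np.int32(216), np.int32(391)) [177.4 201.9] (np.int32(298), np.int32(320), np.int32(319), np.int32(360), np.int32(672)) [307.2 341.1] tri [ 406. -316.   24.] planes [ 416. -313.   33.] [ 404. -322.   33.]
med (np.int32(232), np.int32(217), np.int32(255), np.int32(246), np.int32(537)) [242.2 232.1] (np.int32(339), np.int32(247), np.int32(361), np.int32(282), np.int32(656)) [349.7 265.1] tri [ 523. -197.   20.] planes [ 529. -197.   28.] [ 519. -205.   28.]
wide (np.int32(280), np.int32(214), np.int32(311), np.int32(246), np.int32(789)) [295.7 230.4] (np.int32(322), np.int32(206), np.int32(353), np.int32(244), np.int32(874)) [337.8 225.6] tri [546. -93.  20.] planes [552. -96.  24.] [544. -95.  24.]
cube (np.int32(300), np.int32(264), np.int32(337), np.int32(304), np.int32(1050)) [318.8 285.1] (np.int32(384), np.int32(194), np.int32(412), np.int32(226), np.int32(737)) [397.6 210.5] tri [678. -87.  19.] planes [680. -87.  23.] [675. -93.  23.]
narrow [571. 175.  17.]
medium [480. 189.  17.]
wide [583. 265.  17.]
square [497. 280.  17.]
caddy corners [[412. 153.  16.]
 [454. 335.  16.]
 [650. 292.  16.]
 [614. 110.  16.]]
(231, 178) [ 392. -197.   48.]
(239, 272) [ 631. -215.   48.]
(322, 172) [430.  -5.  48.]
(358, 187) [496.  53.  48.]
(350, 215) [564.  11.  48.]
(288, 182) [440. -83.  48.]
(174, 256) [ 565. -321.   48.]
```

```bash
cat >> h.py <<'E'
def go(x,y,z,yaw):
    s=r.sense();p=s['eef_pos'];a=s['tcp_rot'][2]
    d=np.array([x,y,z])-p
    t=np.array([np.cos(a)*d[0]+np.sin(a)*d[1],np.sin(a)*d[0]-np.cos(a)*d[1],-d[2]])
    print("dp",t.round(1),"turn",round(-np.degrees((yaw-a+np.pi)%(2*np.pi)-np.pi),1),"rows>=",round(np.linalg.norm(t)/62.5,1))
E
python3 - <<'E'
from h import *
C=cam("wrist");o,v=ray(C,[(320,200),(0,200),(640,200),(320,0),(320,240)])
s=r.sense();p=s['eef_pos'];a=s['tcp_rot'][2];R=np.array([[np.cos(a),np.sin(a),0],[np.sin(a),-np.cos(a),0],[0,0,-1]]).T
print((R.T.T@np.zeros(3)),"cam in tool",R.T.dot(o-p).round() if 0 else (np.array([[np.cos(a),np.sin(a),0],[np.sin(a),-np.cos(a),0],[0,0,-1]])@(o-p)).round())
for q in onplane(C,[(320,200),(0,200),(640,200),(320,0),(320,240)],60): print((np.array([[np.cos(a),np.sin(a),0],[np.sin(a),-np.cos(a),0],[0,0,-1]])@(q-p)).round())
go(370,-316,200,0)
E
```

```text
[0. 0. 0.] cam in tool [  67.   -1. -136.]
[-21.   0. 179.]
[ -21. -332.  179.]
[-20. 333. 179.]
[164.   0. 179.]
[-66.   0. 179.]
dp [ 278.  -225.3   38.7] turn 14.7 rows>= 5.8
```

Request:
{"name": "carry_out", "arguments": {"targets": [{"dp": [30, -24, 0], "yaw": 5}, {"dp": [80, -58, 10], "yaw": 10}, {"dp": [130, -95, 20], "yaw": 14.7}, {"dp": [180, -132, 30], "yaw": 14.7}, {"dp": [230, -170, 39], "yaw": 14.7}, {"dp": [275, -200, 39], "yaw": 14.7}, {"dp": [305, -222, 39], "yaw": 14.7}, {"dp": [317, -233, 39], "yaw": 14.7}, {"dp": [317, -233, 39], "yaw": 14.7}], "fingers": 0, "grip_force": 30}}

```text
clock: 1.27
eef_pos: [405.9, -298.6, 200.2]
tcp_rot: [3.142, 0.0, 0.001]
contact_force: [0.1, -0.6, -0.4]
opening: 0.504
grasp_force: 0.0
```

```bash
python3 - <<'E'
from h import *
C=cam("wrist");g=r.grab_frame("wrist");cv2.imwrite("pics/w1.png",g[:,:,::-1])
np.savez("w1.npz",K=C[0],d=C[1],R=C[2],t=C[3])
print(r.sense()['eef_pos'],r.sense()['tcp_rot'])
E
```

```text
[ 405.55780616 -299.34686344  200.22177186] [ 3.14136849e+00  3.79173090e-04 -2.84859539e-05]
```

View pics/w1.png

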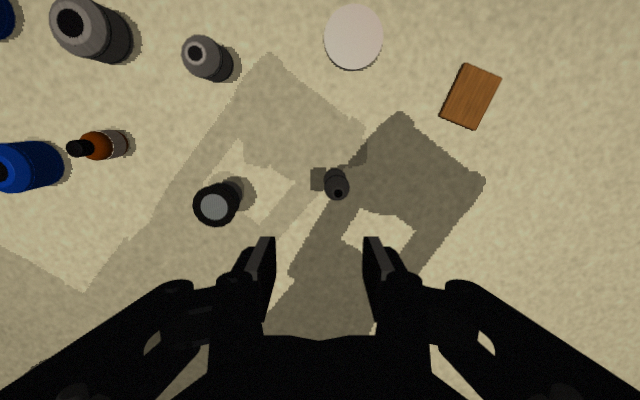

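The close view shows the slim objective with its lens at (338,193). It is a thin steel barrel with a small nose, whereas the eyepiece at (213,206) has a big lens and black rubber. The medium nose is at (193,53) and the wide nose at (70,24). I'll confirm in an enlarged crop.

```bash
python3 - <<'E'
from h import *
z=np.load("w1.npz");C=z['K'],z['d'],z['R'],z['t']
for n,p,h in(("slim",(338,193),66),("med",(194,53),56),("wide",(70,24),48)):print(n,onplane(C,[p],h).round(1))
g=cv2.imread("pics/w1.png");m=(g.astype(int).sum(-1)[140:230,290:380])
a=cv2.resize(g[150:225,290:390],None,fx=4,fy=4,interpolation=0);b=cv2.resize(g[0:100,40:260],None,fx=2.5,fy=2.5)
o=np.zeros((560,560,3),np.uint8);o[:300,:400]=a;o[305:555,:550]=b;cv2.imwrite("pics/c1.png",o)
E
```

```text
slim [[ 404.  -315.3   66. ]]
med [[ 520.6 -194.7   56. ]]
wide [[543.  -92.5  48. ]]
```

View pics/c1.png

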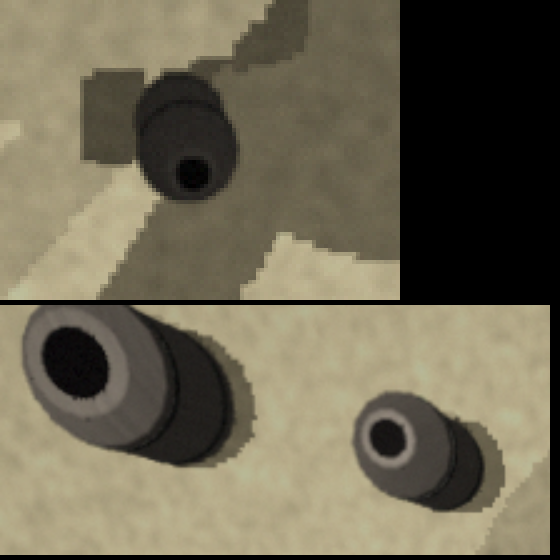

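The crop confirms the slim, medium and wide noses as measured. Slim is at (404,-315.5), which agrees with the triangulation. Descending.

Request:
{"name": "carry_out", "arguments": {"targets": [{"dp": [-1.5, 16, 25]}, {"dp": [-1.5, 16, 70]}, {"dp": [-1.5, 16, 115]}, {"dp": [-1.5, 16, 150]}, {"dp": [-1.5, 16, 168]}, {"dp": [-1.5, 16, 176]}, {"dp": [-1.5, 16, 176]}, {"dp": [-1.5, 16, 176]}]}}

```text
schema error: expected keys dp, yaw
```

Request:
{"name": "carry_out", "arguments": {"targets": [{"dp": [0, 0, 0]}, {"dp": [0, 0, 0]}, {"dp": [0, 0, 0]}, {"dp": [0, 0, 0]}, {"dp": [0, 0, 0]}, {"dp": [0, 0, 0]}], "fingers": -1, "grip_force": 30}}

```text
schema error: expected keys dp, yaw
```

Request:
{"name": "carry_out", "arguments": {"targets": [{"dp": [-1.5, 16, 25], "yaw": 0}, {"dp": [-1.5, 16, 70], "yaw": 0}, {"dp": [-1.5, 16, 115], "yaw": 0}, {"dp": [-1.5, 16, 150], "yaw": 0}, {"dp": [-1.5, 16, 168], "yaw": 0}, {"dp": [-1.5, 16, 176], "yaw": 0}, {"dp": [-1.5, 16, 176], "yaw": 0}, {"dp": [-1.5, 16, 176], "yaw": 0}]}}

```text
clock: 2.33
eef_pos: [404.7, -315.8, 25.1]
tcp_rot: [3.141, -0.001, -0.001]
contact_force: [-0.3, 0.0, -0.5]
opening: 0.499
grasp_force: 0.0
```

Request:
{"name": "carry_out", "arguments": {"targets": [{"dp": [0, 0, 0], "yaw": 0}, {"dp": [0, 0, 0], "yaw": 0}, {"dp": [0, 0, 0], "yaw": 0}, {"dp": [0, 0, 0], "yaw": 0}, {"dp": [0, 0, 0], "yaw": 0}], "fingers": -1, "grip_force": 30}}

```text
clock: 2.95
eef_pos: [404.8, -315.5, 25.1]
tcp_rot: [3.14, -0.001, -0.0]
contact_force: [-1.8, -1.0, 6.7]
opening: 0.27
grasp_force: 29.3
```

Request:
{"name": "carry_out", "arguments": {"targets": [{"dp": [0, 0, -10], "yaw": 0}, {"dp": [0, 0, -40], "yaw": 0}, {"dp": [0, -10, -85], "yaw": 0}, {"dp": [2, -35, -130], "yaw": 0}, {"dp": [4, -75, -160], "yaw": 0}, {"dp": [6, -122, -175], "yaw": 0}, {"dp": [8, -172, -180], "yaw": 0}, {"dp": [10, -222, -180], "yaw": 0}, {"dp": [14, -272, -180], "yaw": 0}, {"dp": [18, -322, -180], "yaw": 0}, {"dp": [20, -372, -180], "yaw": 0}, {"dp": [25, -422, -180], "yaw": 0}]}}

```text
clock: 4.45
eef_pos: [429.2, 108.6, 205.0]
tcp_rot: [-3.141, -0.001, -0.001]
contact_force: [0.9, -0.3, 0.6]
opening: 0.274
grasp_force: 29.6
```

Request:
{"name": "carry_out", "arguments": {"targets": [{"dp": [10, -45, 0], "yaw": 0}, {"dp": [20, -80, 0], "yaw": 0}, {"dp": [25, -105, 0], "yaw": 0}, {"dp": [25, -118, 0], "yaw": 0}, {"dp": [25, -118, 0], "yaw": 0}, {"dp": [25, -118, 0], "yaw": 0}]}}

```text
clock: 5.2
eef_pos: [454.4, 224.1, 204.3]
tcp_rot: [3.141, 0.0, -0.001]
contact_force: [-0.1, 0.1, -1.0]
opening: 0.272
grasp_force: 29.6
```

```bash
python3 - <<'E'
from h import *
C=cam("wrist");g=r.grab_frame("wrist");cv2.imwrite("pics/w2.png",g[:,:,::-1])
np.savez("w2.npz",K=C[0],d=C[1],R=C[2],t=C[3])
print(r.sense()['eef_pos'],r.sense()['tcp_rot'],r.sense()['opening'])
E
```

```text
[454.48798632 224.00371854 204.33775594] [ 3.14126234e+00  2.31317576e-04 -1.40614184e-03] 0.27027319694201857
```

View pics/w2.png

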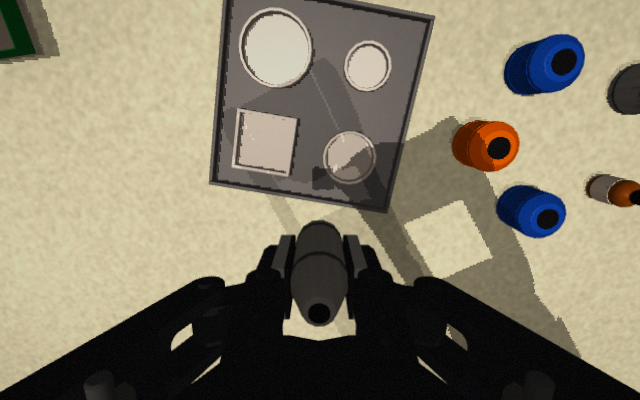

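The wrist view of the caddy shows rim centres: wide (276,48), narrow (368,66), medium (349.5,157.5) and square (265.5,142). Held slim is upright.

```bash
python3 - <<'E'
from h import *
z=np.load("w2.npz");C=z['K'],z['d'],z['R'],z['t']
P=onplane(C,[(276,48),(368,66),(349.5,157.5),(265.5,142)],17)[:,:2]
print(P.round(1))
print("sides",[np.linalg.norm(P[i]-P[(i+1)%4]).round(1) for i in range(4)],"diag",np.linalg.norm(P[0]-P[2]),np.linalg.norm(P[1]-P[3]))
# fit a 90 mm square
Q=np.array([[45,45],[45,-45],[-45,-45],[-45,45.]]);Pc=P-P.mean(0)
u,s,vt=np.linalg.svd(Q.T@Pc);R=(u@vt).T;F=Q@R.T+P.mean(0)
print(F.round(1),np.degrees(np.arctan2(R[1,0],R[0,0])))
f=F[1];go(f[0],f[1],60,0)
E
```

```text
[[581.3 265.2]
 [565.4 177. ]
 [477.1 192.5]
 [493.1 279.4]]
sides [np.float64(89.7), np.float64(89.7), np.float64(88.4), np.float64(89.3)] diag 127.03695046650762 125.39067639064216
[[581.3 265.1]
 [565.8 176.4]
 [477.1 192. ]
 [492.7 280.6]] -9.943451732044139
dp [111.4  47.4 144.3] turn -0.1 rows>= 3.0
```

Sides of 88–90 mm fit the 90 mm square, with caddy yaw about -10°. Going over the narrow cup at (566,176.5).

Request:
{"name": "carry_out", "arguments": {"targets": [{"dp": [25, 12, 0], "yaw": 0}, {"dp": [65, 30, 0], "yaw": 0}, {"dp": [100, 43, 10], "yaw": 0}, {"dp": [111, 47.5, 35], "yaw": 0}, {"dp": [111, 47.5, 75], "yaw": 0}, {"dp": [111, 47.5, 115], "yaw": 0}, {"dp": [111, 47.5, 140], "yaw": 0}, {"dp": [111, 47.5, 152], "yaw": 0}, {"dp": [111, 47.5, 152], "yaw": 0}]}}

```text
clock: 6.38
eef_pos: [565.5, 176.8, 52.0]
tcp_rot: [3.141, 0.001, -0.001]
contact_force: [0.3, -0.2, -1.4]
opening: 0.272
grasp_force: 29.6
```

Request:
{"name": "carry_out", "arguments": {"targets": [{"dp": [0, 0, 5], "yaw": 0}, {"dp": [0, 0, 10], "yaw": 0}, {"dp": [0, 0, 14], "yaw": 0}, {"dp": [0, 0, 17], "yaw": 0}, {"dp": [0, 0, 18.5], "yaw": 0}, {"dp": [0, 0, 18.5], "yaw": 0}, {"dp": [0, 0, 18.5], "yaw": 0}]}}

```text
clock: 7.25
eef_pos: [565.8, 177.4, 33.9]
tcp_rot: [-3.142, -0.0, -0.001]
contact_force: [-0.0, -0.1, -0.8]
opening: 0.269
grasp_force: 29.6
```

Creeping down to feel contact.

Request:
{"name": "carry_out", "arguments": {"targets": [{"dp": [0, 0, 0.5], "yaw": 0}, {"dp": [0, 0, 1], "yaw": 0}, {"dp": [0, 0, 1.5], "yaw": 0}, {"dp": [0, 0, 1.8], "yaw": 0}, {"dp": [0, 0, 1.8], "yaw": 0}]}}

```text
clock: 7.88
eef_pos: [565.8, 177.3, 32.2]
tcp_rot: [-3.142, -0.0, -0.001]
contact_force: [-1.4, -1.0, 3.4]
opening: 0.267
grasp_force: 30.0
```

Request:
{"name": "carry_out", "arguments": {"targets": [{"dp": [0, 0, 0], "yaw": 0}, {"dp": [0, 0, 0], "yaw": 0}, {"dp": [0, 0, 0], "yaw": 0}, {"dp": [0, 0, -5], "yaw": 0}, {"dp": [0, 0, -20], "yaw": 0}, {"dp": [0, 5, -60], "yaw": 0}, {"dp": [-10, 30, -110], "yaw": 0}, {"dp": [-25, 75, -150], "yaw": 0}, {"dp": [-35, 125, -170], "yaw": 0}, {"dp": [-45, 180, -172], "yaw": 0}, {"dp": [-45, 235, -172], "yaw": 0}, {"dp": [-45, 290, -172], "yaw": 0}], "fingers": -0.1}}

```text
clock: 9.38
eef_pos: [520.5, -114.4, 205.6]
tcp_rot: [3.141, -0.002, -0.001]
contact_force: [1.2, 0.6, -0.8]
opening: 0.454
grasp_force: 0.0
```

Request:
{"name": "carry_out", "arguments": {"targets": [{"dp": [0, 40, 0], "yaw": 0}, {"dp": [0, 65, 0], "yaw": 0}, {"dp": [0, 80, 0], "yaw": 0}, {"dp": [0, 80, 0], "yaw": 0}, {"dp": [0, 80, 0], "yaw": 0}], "fingers": 0.35}}

```text
clock: 10.0
eef_pos: [520.4, -191.8, 204.1]
tcp_rot: [-3.141, 0.0, -0.0]
contact_force: [-0.3, -0.1, 0.5]
opening: 0.672
grasp_force: 0.0
```

```bash
python3 - <<'E'
from h import *
C=cam("wrist");g=r.grab_frame("wrist");s=r.grab_frame("scene")
o=np.zeros((600,640,3),np.uint8);o[:400]=g;o[400:600,:400]=cv2.resize(s[140:240,360:560],None,fx=2,fy=2);o[400:600,400:]=s[180:380,200:440]
cv2.imwrite("pics/w3.png",o[:,:,::-1])
np.savez("w3.npz",K=C[0],d=C[1],R=C[2],t=C[3])
print(r.sense()['eef_pos'],r.sense()['tcp_rot'],r.sense()['opening'])
E
```

```text
[ 520.49295737 -191.66709192  204.04697467] [-3.14135822e+00  7.79305054e-05  2.64814391e-04] 0.6760388380027139
```

View pics/w3.png

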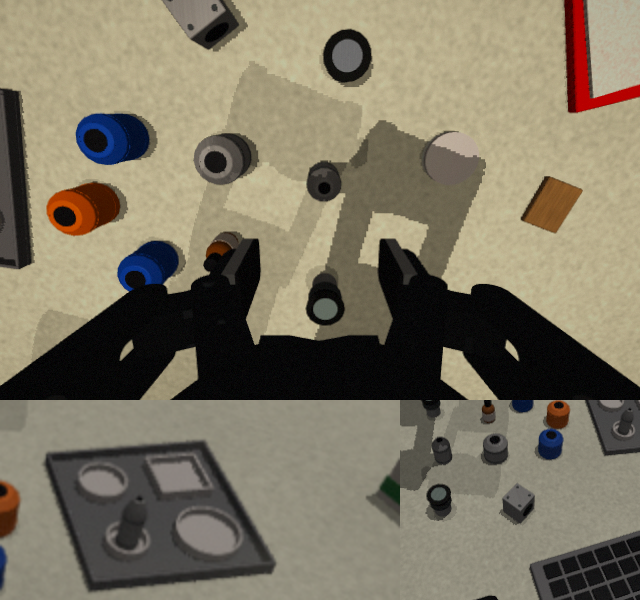

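The slim stands upright in the narrow cup (scene crop). The medium lens is at (324,188) and the wide lens at (215,161), both grey steel with small noses and distinct from the eyepieces at (347,55) and (325,308).

```bash
python3 - <<'E'
from h import *
z=np.load("w3.npz");C=z['K'],z['d'],z['R'],z['t']
print(onplane(C,[(324,188)],56).round(1),onplane(C,[(215.5,161)],48).round(1))
p=onplane(C,[(324,188)],56)[0];go(p[0],p[1],25,0)
E
```

```text
[[ 519.8 -196.    56. ]] [[544.1 -93.5  48. ]]
dp [ -0.7   4.3 179. ] turn 0.0 rows>= 2.9
```

Request:
{"name": "carry_out", "arguments": {"targets": [{"dp": [-0.7, 4.3, 25], "yaw": 0}, {"dp": [-0.7, 4.3, 70], "yaw": 0}, {"dp": [-0.7, 4.3, 115], "yaw": 0}, {"dp": [-0.7, 4.3, 152], "yaw": 0}, {"dp": [-0.7, 4.3, 172], "yaw": 0}, {"dp": [-0.7, 4.3, 179], "yaw": 0}, {"dp": [-0.7, 4.3, 179], "yaw": 0}, {"dp": [-0.7, 4.3, 179], "yaw": 0}]}}

```text
clock: 11.1
eef_pos: [520.5, -197.0, 26.0]
tcp_rot: [3.141, -0.001, -0.001]
contact_force: [0.1, 0.0, 0.4]
opening: 0.67
grasp_force: 0.0
```

Request:
{"name": "carry_out", "arguments": {"targets": [{"dp": [0, 0, 0], "yaw": 0}, {"dp": [0, 0, 0], "yaw": 0}, {"dp": [0, 0, 0], "yaw": 0}, {"dp": [0, 0, 0], "yaw": 0}, {"dp": [0, 0, 0], "yaw": 0}], "fingers": -1, "grip_force": 35}}

```text
clock: 11.72
eef_pos: [520.3, -197.1, 25.9]
tcp_rot: [3.141, -0.001, -0.001]
contact_force: [-0.8, 0.1, 5.6]
opening: 0.384
grasp_force: 34.4
```

Request:
{"name": "carry_out", "arguments": {"targets": [{"dp": [0, 0, -10], "yaw": 0}, {"dp": [0, 0, -40], "yaw": 0}, {"dp": [0, -10, -82], "yaw": 0}, {"dp": [-2, -35, -118], "yaw": 0}, {"dp": [-6, -78, -140], "yaw": 0}, {"dp": [-12, -125, -150], "yaw": 0}, {"dp": [-18, -177, -150], "yaw": 0}, {"dp": [-24, -230, -150], "yaw": 0}, {"dp": [-30, -282, -150], "yaw": 0}, {"dp": [-36, -330, -150], "yaw": 0}, {"dp": [-41, -367, -150], "yaw": 0}, {"dp": [-43, -385, -145], "yaw": 0}]}}

```text
clock: 13.22
eef_pos: [476.9, 189.8, 170.7]
tcp_rot: [-3.141, -0.001, 0.001]
contact_force: [0.3, 0.2, -1.3]
opening: 0.381
grasp_force: 35.3
```

```bash
python3 - <<'E'
from h import *
print(r.sense()['opening']);go(477.1,192.3,33.5,0)
E
```

```text
0.381257039421126
dp [  0.2  -2.5 137.2] turn 0.1 rows>= 2.2
```

Request:
{"name": "carry_out", "arguments": {"targets": [{"dp": [0, -3, 20], "yaw": 0}, {"dp": [0, -3, 55], "yaw": 0}, {"dp": [0, -3, 90], "yaw": 0}, {"dp": [0, -3, 115], "yaw": 0}, {"dp": [0, -3, 126], "yaw": 0}, {"dp": [0, -3, 132], "yaw": 0}, {"dp": [0, -3, 135.5], "yaw": 0}, {"dp": [0, -3, 136.5], "yaw": 0}, {"dp": [0, -3, 136.5], "yaw": 0}, {"dp": [0, -3, 136.5], "yaw": 0}]}}

```text
clock: 14.48
eef_pos: [477.3, 191.2, 33.9]
tcp_rot: [-3.141, -0.001, -0.001]
contact_force: [-0.2, -1.2, -0.9]
opening: 0.382
grasp_force: 35.2
```

Request:
{"name": "carry_out", "arguments": {"targets": [{"dp": [0, -0.5, 0.4], "yaw": 0}, {"dp": [0, -0.5, 0.8], "yaw": 0}, {"dp": [0, -0.5, 1.1], "yaw": 0}, {"dp": [0, -0.5, 1.1], "yaw": 0}]}}

```text
clock: 14.98
eef_pos: [477.2, 191.7, 32.9]
tcp_rot: [-3.141, -0.0, -0.001]
contact_force: [-1.5, -0.2, 7.2]
opening: 0.383
grasp_force: 36.2
```

Request:
{"name": "carry_out", "arguments": {"targets": [{"dp": [0, 0, 0], "yaw": 0}, {"dp": [0, 0, 0], "yaw": 0}, {"dp": [0, 0, 0], "yaw": 0}, {"dp": [0, 0, -5], "yaw": 0}, {"dp": [0, 0, -20], "yaw": 0}, {"dp": [0, 5, -60], "yaw": 0}, {"dp": [5, 30, -110], "yaw": 0}, {"dp": [15, 75, -150], "yaw": 0}, {"dp": [30, 125, -170], "yaw": 0}, {"dp": [40, 180, -172], "yaw": 0}, {"dp": [55, 230, -172], "yaw": 0}, {"dp": [64, 265, -172], "yaw": 0}], "fingers": 0.05}}

```text
clock: 16.48
eef_pos: [541.3, -75.7, 205.9]
tcp_rot: [3.141, -0.002, -0.002]
contact_force: [0.6, -0.9, 0.7]
opening: 0.525
grasp_force: 0.0
```

Request:
{"name": "carry_out", "arguments": {"targets": [{"dp": [2.5, 15, 0], "yaw": 0}, {"dp": [2.5, 20, 0], "yaw": 0}, {"dp": [2.5, 20, 0], "yaw": 0}], "fingers": 0.65}}

```text
clock: 16.85
eef_pos: [543.0, -92.7, 204.5]
tcp_rot: [-3.141, 0.0, -0.0]
contact_force: [0.8, -0.5, -0.6]
opening: 0.827
grasp_force: 0.0
```

```bash
python3 - <<'E'
from h import *
C=cam("wrist");g=r.grab_frame("wrist");s=r.grab_frame("scene")
o=np.zeros((600,640,3),np.uint8);o[:400]=g;o[400:600,:400]=cv2.resize(s[140:240,360:560],None,fx=2,fy=2);o[400:600,400:]=s[180:380,200:440]
cv2.imwrite("pics/w4.png",o[:,:,::-1])
np.savez("w4.npz",K=C[0],d=C[1],R=C[2],t=C[3])
print(r.sense()['eef_pos'],r.sense()['tcp_rot'],r.sense()['opening'])
E
```

```text
[543.06952893 -92.40721865 204.45239584] [-3.14131844e+00  2.11734465e-04  2.14157806e-04] 0.8257297289437145
```

View pics/w4.png

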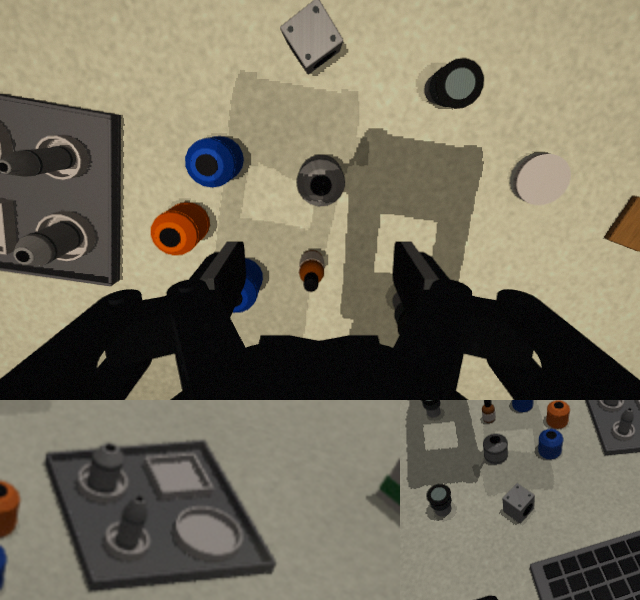

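Medium stands in its cup. The wide lens is at (321,186), on grey steel between the fingers. The cube's top screws are at about (316,9), (333,38), (309,63), (291,28).

```bash
python3 - <<'E'
from h import *
z=np.load("w4.npz");C=z['K'],z['d'],z['R'],z['t']
p=onplane(C,[(321,186)],48)[0];print(p);go(p[0],p[1],25,0)
q=onplane(C,[(316,9),(333,38),(309,63),(291,28)],46)[:,:2];print(q.round(1),q.mean(0))
for i in range(4):
    e=q[(i+1)%4]-q[i];print(np.linalg.norm(e).round(1),np.degrees(np.arctan2(e[1],e[0])).round(1)%90)
E
```

```text
[542.35314343 -94.18842095  48.        ]
dp [ -0.7   1.8 179.5] turn 0.0 rows>= 2.9
[[ 694.3  -89.7]
 [ 672.4 -104.3]
 [ 652.6  -83.5]
 [ 680.1  -68.4]] [674.83969482 -86.47304827]
26.3 33.599999999999994
28.7 43.5
31.4 28.8
25.7 33.7
```

Request:
{"name": "carry_out", "arguments": {"targets": [{"dp": [-0.7, 1.8, 25], "yaw": 0}, {"dp": [-0.7, 1.8, 70], "yaw": 0}, {"dp": [-0.7, 1.8, 115], "yaw": 0}, {"dp": [-0.7, 1.8, 152], "yaw": 0}, {"dp": [-0.7, 1.8, 174], "yaw": 0}, {"dp": [-0.7, 1.8, 182], "yaw": 0}, {"dp": [-0.7, 1.8, 182], "yaw": 0}, {"dp": [-0.7, 1.8, 182], "yaw": 0}]}}

```text
clock: 17.95
eef_pos: [543.4, -95.2, 23.4]
tcp_rot: [3.141, -0.002, -0.0]
contact_force: [-0.2, -0.6, -0.9]
opening: 0.825
grasp_force: 0.0
```

Request:
{"name": "carry_out", "arguments": {"targets": [{"dp": [0, 0, 0], "yaw": 0}, {"dp": [0, 0, 0], "yaw": 0}, {"dp": [0, 0, 0], "yaw": 0}, {"dp": [0, 0, 0], "yaw": 0}, {"dp": [0, 0, 0], "yaw": 0}], "fingers": -1, "grip_force": 40}}

```text
clock: 18.58
eef_pos: [543.2, -95.3, 23.5]
tcp_rot: [3.142, -0.001, -0.001]
contact_force: [-0.0, 1.6, 7.8]
opening: 0.547
grasp_force: 40.7
```

Request:
{"name": "carry_out", "arguments": {"targets": [{"dp": [0, 0, -10], "yaw": 0}, {"dp": [0, 0, -40], "yaw": 0}, {"dp": [0, -10, -82], "yaw": 0}, {"dp": [2, -35, -118], "yaw": 0}, {"dp": [6, -78, -140], "yaw": 0}, {"dp": [12, -122, -150], "yaw": 0}, {"dp": [18, -168, -150], "yaw": 0}, {"dp": [24, -215, -150], "yaw": 0}, {"dp": [30, -262, -150], "yaw": 0}, {"dp": [34, -307, -150], "yaw": 0}, {"dp": [37, -342, -150], "yaw": 0}, {"dp": [38, -360, -145], "yaw": 0}]}}

```text
clock: 20.08
eef_pos: [580.9, 266.4, 167.9]
tcp_rot: [-3.141, -0.001, 0.001]
contact_force: [0.3, 0.4, -3.3]
opening: 0.546
grasp_force: 42.2
```

```bash
python3 - <<'E'
from h import *
print(r.sense()['opening']);go(581.8,265.1,31.5,0)
E
```

```text
0.5464041508913133
dp [  0.9   1.3 136.4] turn 0.0 rows>= 2.2
```

Request:
{"name": "carry_out", "arguments": {"targets": [{"dp": [0.7, 0, 20], "yaw": 0}, {"dp": [0.7, 0, 55], "yaw": 0}, {"dp": [0.7, 0, 90], "yaw": 0}, {"dp": [0.7, 0, 115], "yaw": 0}, {"dp": [0.7, 0, 126], "yaw": 0}, {"dp": [0.7, 0, 132], "yaw": 0}, {"dp": [0.7, 0, 135], "yaw": 0}, {"dp": [0.7, 0, 136], "yaw": 0}, {"dp": [0.7, 0, 136], "yaw": 0}, {"dp": [0.7, 0, 136], "yaw": 0}]}}

```text
clock: 21.32
eef_pos: [581.8, 264.9, 31.8]
tcp_rot: [-3.141, -0.001, -0.001]
contact_force: [0.2, 0.0, -2.0]
opening: 0.543
grasp_force: 42.1
```

Request:
{"name": "carry_out", "arguments": {"targets": [{"dp": [0, 0, 0.5], "yaw": 0}, {"dp": [0, 0, 0.9], "yaw": 0}, {"dp": [0, 0, 1.3], "yaw": 0}, {"dp": [0, 0, 1.3], "yaw": 0}]}}

```text
clock: 21.82
eef_pos: [581.6, 264.8, 30.5]
tcp_rot: [-3.142, -0.0, -0.001]
contact_force: [-2.8, -1.0, 5.3]
opening: 0.55
grasp_force: 42.9
```

Request:
{"name": "carry_out", "arguments": {"targets": [{"dp": [0, 0, 0], "yaw": 0}, {"dp": [0, 0, 0], "yaw": 0}, {"dp": [0, 0, 0], "yaw": 0}, {"dp": [0, 0, -5], "yaw": 0}, {"dp": [0, 0, -20], "yaw": 0}, {"dp": [0, 3, -60], "yaw": 0}, {"dp": [5, 25, -110], "yaw": 0}, {"dp": [20, 70, -150], "yaw": 0}, {"dp": [35, 122, -172], "yaw": 0}, {"dp": [50, 178, -174], "yaw": -8}, {"dp": [65, 233, -174], "yaw": -17}, {"dp": [78, 285, -174], "yaw": -26}], "fingers": 0.38}}

```text
clock: 23.32
eef_pos: [659.9, -22.3, 205.7]
tcp_rot: [3.141, -0.002, 0.458]
contact_force: [0.4, 0.2, -0.5]
opening: 0.688
grasp_force: 0.0
```

```bash
python3 - <<'E'
from h import *
go(672,-86.5,204,np.radians(34))
E
```

```text
dp [-17.6  63.    1.7] turn -7.8 rows>= 1.0
```

Request:
{"name": "carry_out", "arguments": {"targets": [{"dp": [-8, 30, 1], "yaw": -6}, {"dp": [-15, 53, 1], "yaw": -8}, {"dp": [-18, 63, 1], "yaw": -8}, {"dp": [-18, 63, 1], "yaw": -8}, {"dp": [-18, 63, 1], "yaw": -8}], "fingers": 0.5}}

```text
clock: 23.95
eef_pos: [670.7, -83.9, 203.4]
tcp_rot: [-3.141, -0.0, 0.593]
contact_force: [-0.6, 0.5, -0.2]
opening: 0.755
grasp_force: 0.0
```

```bash
python3 - <<'E'
from h import *
C=cam("wrist");g=r.grab_frame("wrist");s=r.grab_frame("scene")
o=np.zeros((600,640,3),np.uint8);o[:400]=g;o[400:600,:400]=cv2.resize(s[140:240,360:560],None,fx=2,fy=2)
o[400:600,400:]=cv2.resize(g[130:230,260:380],None,fx=2,fy=2,interpolation=0)
cv2.imwrite("pics/w5.png",o[:,:,::-1])
np.savez("w5.npz",K=C[0],d=C[1],R=C[2],t=C[3])
print(r.sense()['eef_pos'],r.sense()['tcp_rot'],r.sense()['opening'])
E
```

```text
[670.68102121 -83.80548787 203.2193088 ] [-3.14139834e+00 -5.75607262e-05  5.93425152e-01] 0.74984160393476
```

View pics/w5.png

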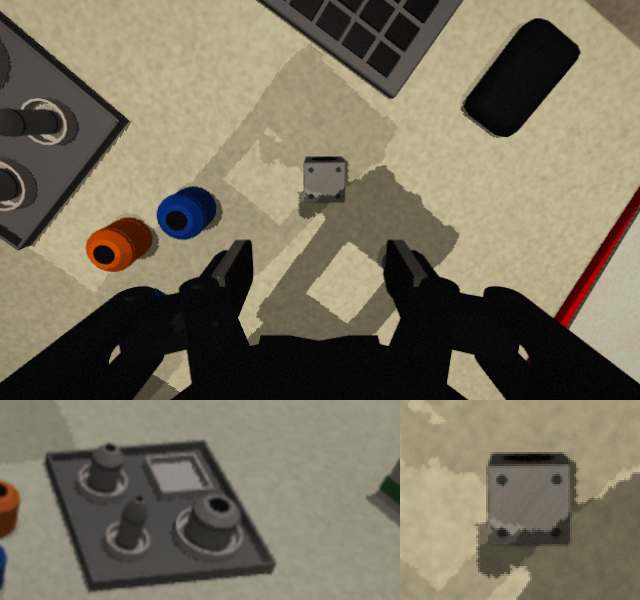

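The wide objective stands in its cup. The cube is squarely aligned to the tool, with screws at (311,170), (338,170), (338,196.5) and (311,196.5).

```bash
python3 - <<'E'
from h import *
z=np.load("w5.npz");C=z['K'],z['d'],z['R'],z['t']
q=onplane(C,[(311,170),(338,170),(338,196.5),(311,196.5)],46)[:,:2]
for i in range(4):
    e=q[(i+1)%4]-q[i];print(np.linalg.norm(e).round(1),np.degrees(np.arctan2(e[1],e[0])).round(1)%90)
p=q.mean(0);print(p);go(p[0],p[1],25,np.radians(34))
E
```

```text
25.9 34.0
26.2 34.900000000000006
26.5 34.0
26.2 33.6
[675.21875585 -86.63850064]
dp [  2.2   4.9 178.2] turn 0.0 rows>= 2.9
```

Request:
{"name": "carry_out", "arguments": {"targets": [{"dp": [2.2, 4.9, 25], "yaw": 0}, {"dp": [2.2, 4.9, 70], "yaw": 0}, {"dp": [2.2, 4.9, 115], "yaw": 0}, {"dp": [2.2, 4.9, 152], "yaw": 0}, {"dp": [2.2, 4.9, 172], "yaw": 0}, {"dp": [2.2, 4.9, 179], "yaw": 0}, {"dp": [2.2, 4.9, 179], "yaw": 0}, {"dp": [2.2, 4.9, 179], "yaw": 0}]}}

```text
clock: 25.05
eef_pos: [676.4, -87.8, 25.6]
tcp_rot: [3.14, -0.002, 0.593]
contact_force: [0.5, -0.1, 0.3]
opening: 0.75
grasp_force: 0.0
```

Request:
{"name": "carry_out", "arguments": {"targets": [{"dp": [0, 0, 0], "yaw": 0}, {"dp": [0, 0, 0], "yaw": 0}, {"dp": [0, 0, 0], "yaw": 0}, {"dp": [0, 0, 0], "yaw": 0}, {"dp": [0, 0, 0], "yaw": 0}], "fingers": -1, "grip_force": 40}}

```text
clock: 25.68
eef_pos: [676.0, -87.8, 25.3]
tcp_rot: [3.141, -0.001, 0.593]
contact_force: [-0.5, 1.0, 7.4]
opening: 0.457
grasp_force: 41.9
```

```bash
python3 - <<'E'
from h import *
go(492.8,280.3,175,np.radians(-10))
E
```

```text
dp [  53.6 -407.7 -149.7] turn 44.0 rows>= 7.0
```

Request:
{"name": "carry_out", "arguments": {"targets": [{"dp": [0, 0, -10], "yaw": 0}, {"dp": [0, 0, -40], "yaw": 0}, {"dp": [1, -10, -82], "yaw": 0}, {"dp": [5, -38, -118], "yaw": 4}, {"dp": [10, -82, -140], "yaw": 11}, {"dp": [17, -132, -150], "yaw": 19}, {"dp": [24, -184, -150], "yaw": 27}, {"dp": [31, -238, -150], "yaw": 35}, {"dp": [38, -292, -150], "yaw": 41}, {"dp": [45, -343, -150], "yaw": 44}, {"dp": [51, -386, -150], "yaw": 44}, {"dp": [53.5, -406, -150], "yaw": 44}]}}

```text
clock: 27.18
eef_pos: [491.8, 280.6, 174.5]
tcp_rot: [-3.141, -0.0, -0.173]
contact_force: [-0.7, -0.1, -1.6]
opening: 0.456
grasp_force: 40.8
```

Request:
{"name": "carry_out", "arguments": {"targets": [{"dp": [0, 0, 0], "yaw": 0}, {"dp": [0, 0, 0], "yaw": 0}, {"dp": [0, 0, 0], "yaw": 0}]}}

```text
clock: 27.55
eef_pos: [493.5, 277.9, 174.1]
tcp_rot: [3.141, -0.0, -0.177]
contact_force: [0.2, -0.7, -1.9]
opening: 0.462
grasp_force: 40.8
```

```bash
python3 - <<'E'
from h import *
print(r.sense()['opening']);go(492.8,280.3,33,np.radians(-10))
C=cam("wrist");g=r.grab_frame("wrist");cv2.imwrite("pics/w6.png",g[:,:,::-1])
E
```

```text
0.46197810281849794
dp [ -1.1  -2.3 141.1] turn -0.1 rows>= 2.3
```

View pics/w6.png

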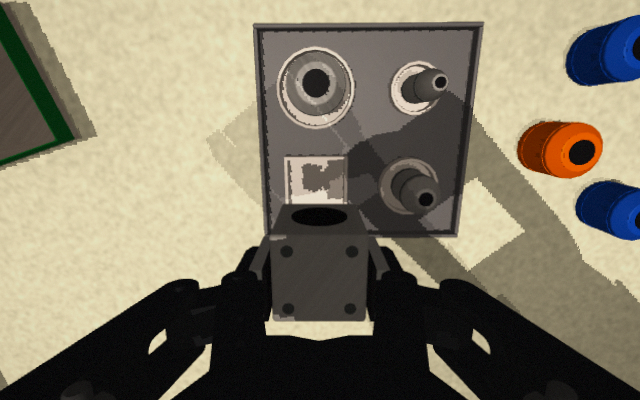

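The caddy is square to the tool and the cube is aligned above the square cup (cup at about (316,180)). Lowering.

Request:
{"name": "carry_out", "arguments": {"targets": [{"dp": [-1.1, -2.3, 20], "yaw": 0}, {"dp": [-1.1, -2.3, 55], "yaw": 0}, {"dp": [-1.1, -2.3, 92], "yaw": 0}, {"dp": [-1.1, -2.3, 118], "yaw": 0}, {"dp": [-1.1, -2.3, 130], "yaw": 0}, {"dp": [-1.1, -2.3, 136], "yaw": 0}, {"dp": [-1.1, -2.3, 139.5], "yaw": 0}, {"dp": [-1.1, -2.3, 140.8], "yaw": 0}, {"dp": [-1.1, -2.3, 140.8], "yaw": 0}, {"dp": [-1.1, -2.3, 140.8], "yaw": 0}]}}

```text
clock: 28.85
eef_pos: [492.5, 281.6, 33.7]
tcp_rot: [-3.141, -0.001, -0.175]
contact_force: [0.4, 0.9, -1.6]
opening: 0.466
grasp_force: 40.8
```

Request:
{"name": "carry_out", "arguments": {"targets": [{"dp": [0, 0, 0.4], "yaw": 0}, {"dp": [0, 0, 0.8], "yaw": 0}, {"dp": [0, 0, 1.0], "yaw": 0}, {"dp": [0, 0, 1.0], "yaw": 0}]}}

```text
clock: 29.35
eef_pos: [492.3, 281.4, 32.3]
tcp_rot: [3.142, 0.0, -0.175]
contact_force: [0.1, 0.1, -1.8]
opening: 0.463
grasp_force: 41.0
```

Request:
{"name": "carry_out", "arguments": {"targets": [{"dp": [0, 0.5, 0.3], "yaw": 0}, {"dp": [0, 0.5, 0.6], "yaw": 0}, {"dp": [0, 0.5, 0.6], "yaw": 0}]}}

```text
clock: 29.72
eef_pos: [492.3, 281.3, 32.2]
tcp_rot: [-3.141, -0.0, -0.175]
contact_force: [-2.7, 2.0, 6.9]
opening: 0.459
grasp_force: 41.9
```

Contact; releasing and retreating.

Request:
{"name": "carry_out", "arguments": {"targets": [{"dp": [0, 0, 0], "yaw": 0}, {"dp": [0, 0, 0], "yaw": 0}, {"dp": [0, 0, 0], "yaw": 0}, {"dp": [0, 0, -5], "yaw": 0}, {"dp": [0, 0, -20], "yaw": 0}, {"dp": [0, 0, -60], "yaw": 0}, {"dp": [-10, 0, -110], "yaw": 0}, {"dp": [-30, 0, -150], "yaw": 0}, {"dp": [-60, 0, -165], "yaw": 0}, {"dp": [-60, 0, -165], "yaw": 0}, {"dp": [-60, 0, -165], "yaw": 0}], "fingers": 0.22}}

```text
clock: 31.1
eef_pos: [433.5, 291.4, 197.1]
tcp_rot: [-3.141, -0.001, -0.175]
contact_force: [0.3, -0.1, -0.7]
opening: 0.608
grasp_force: 0.0
```

```bash
python3 - <<'E'
from h import *
print(r.sense()['eef_pos'])
g=r.grab_frame("wrist");s=r.grab_frame("side")
o=np.zeros((600,640,3),np.uint8);o[:400]=g;o[400:600,:240]=cv2.resize(s[110:210,230:350],None,fx=2,fy=2);o[400:600,240:]=s[180:380,200:600]
cv2.imwrite("pics/w7.png",o[:,:,::-1])
E
```

```text
[433.49157611 291.43306928 197.11663608]
```

View pics/w7.png

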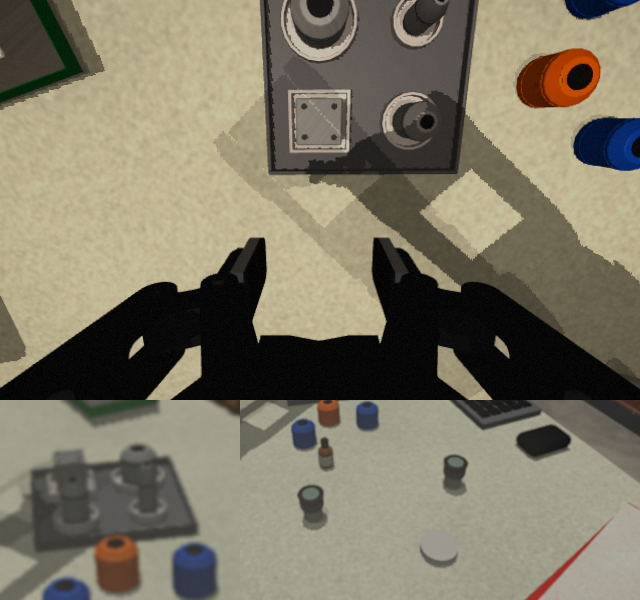

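The cube sits squarely in its cup at (320,121), the three objectives stand upright in their cups, and both eyepieces are undisturbed. Handing in.

```bash
python3 -c "
from rig import r
print(r.sign_off())"
```

```text
the job is handed in; nothing more can be done
None
```

I put the three objectives and the filter cube away upright in their matching cups, left both eyepieces where they stood, and handed the job in at about 31 s; the sign-off returned no verdict.

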